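# Load the decorating wheel and unlock it

## Task

Lift the white plaster house out of the blue mould and set it down, without dropping it, flat inside the orange frame on the decorating wheel, either way round, and let go of it. Then pull the red handle of the wheel's sprung locking pin straight up as far as it goes and keep holding it there so that the wheel is free for the painter: the program finishes while the gripper still holds the pin up. Leave the paints, jars and other things on the table where they are.

Things in the scene. Friction and masses are not known exactly. Their poses are not given: they have to be found in the camera images.
- house: white plaster cast of a small house, about 130 g, loose. Origin: centre of its underside; x along its 64 mm length (and roof ridge), y across its 44 mm width, z up. The upright side walls (at y = +-22 mm) rise 34 mm above the underside; above them the gable roof slopes to a ridge 52 mm above the underside; a chimney reaches 56 mm. At the start it stands with its lowest 12 mm in the mould's cavity, its long axis along the mould's x. Grip it across the 44 mm width.
- mould: lower half of a two-part mould, a rigid blue block fixed to the table, 140 mm (x) x 110 mm (y) x 26 mm high, with two short steel dowels 8 mm high at two opposite corners. Origin: centre of its underside, z up. In its top, at the centre, a cavity 67 x 47 mm and 12 mm deep (its floor 14 mm above the table).
- wheel: decorating wheel unit, fixed to the table: a round aluminium plate of 230 mm dia., top 50 mm above the table, which the pin locks (it does not turn in this job). Origin: on the wheel's axis at table height, z up; x points from the wheel's axis to the locking pin, which stands 100 mm away. A grey bracket behind the pin (out to 148 mm along x, 44 mm wide, 76 mm high) carries the pin over the rim.
- frame_floor (a point): centre of the floor inside the orange locating frame in the middle of the wheel, 52 mm above the table. The frame is 72 mm (along the wheel's x) x 52 mm (along y) inside, with walls 4 mm thick that stand 6 mm above this floor; the house's long axis goes along the wheel's x. Axes as the wheel's.
- pin_handle (a point): centre of the red bar handle of the locking pin, 114 mm above the table when the pin is in its hole; it rises with the pin. The bar is 46 mm long (along the wheel's x), 14 mm wide (along y), 16 mm high, on a 9 mm vertical stem; below the bar 22 mm are free down to the steel bush on the bracket (22 mm dia.).
- pin (a joint): travel of the locking pin, straight up, in m: 0 = home in its hole, 0.025 = fully back against its stop. A spring drives it home: lifting it takes about 4 N at the start and 10 N at the stop; let go, it snaps back.
- pot_red: small closed paint pot, red paint, white lid, 42 mm dia., 44 mm high, loose. Origin: centre of its underside. To be left alone.
- pot_blue: small closed paint pot, blue paint, white lid, 42 mm dia., 44 mm high, loose. Origin: centre of its underside. To be left alone.
- jar_yellow: jar of yellow paint, 72 mm dia., 96 mm high, loose. Origin: centre of its underside. To be left alone.
- brush_jar: open glass jar of brushes, 76 mm dia., 190 mm high over the brushes, loose. Origin: centre of its underside. To be left alone.
- mould_top: blue upper half of the mould, 140 x 110 x 32 mm, lying loose on the table with its hollow up (not needed). Origin: centre of its underside. To be left alone.
- palette: round white dish, 144 mm dia., 36 mm high, with five little paint pots, loose. Origin: centre of its underside. To be left alone.
- glue: white glue bottle, 52 mm dia., 130 mm high, loose. Origin: centre of its underside. To be left alone.
- spatula: spatula with a wooden handle, about 280 mm long, lying on the table at the left, loose. Origin: centre of its underside. To be left alone.
Mind the look-alikes: they are no part of the job. Leave any black or turquoise look-alike of the mould alone. Leave any black look-alike of the house alone.

How it is judged (in metres and radians):
On the way, in this order (a step that is already met when the one before it is completed fails the run):
1. the house is lifted clear of the mould in the gripper (z of house in the frame of mould above 0.035 m and contact force between the fingers and house above 0.3 N), for 0.1 s.
2. the house stands in the orange frame, let go, the pin still home (horizontal distance between house and frame_floor below 0.009 m and z of house in the frame of frame_floor between -0.003 and 0.003 m and angle between the x axis of house and the x axis of wheel, either way round below 0.2 rad and angle between house's own z axis and vertical below 0.08 rad and contact force between house and the arm below 0.1 N and contact force between house and the fingers below 0.1 N and linear speed of house below 0.02 m/s and value of joint pin below 0.004 m), for 0.2 s.
3. the pin is pulled fully up by the gripper, the house still in its frame (horizontal distance between house and frame_floor below 0.009 m and z of house in the frame of frame_floor between -0.003 and 0.003 m and angle between the x axis of house and the x axis of wheel, either way round below 0.2 rad and angle between house's own z axis and vertical below 0.08 rad and contact force between house and the arm below 0.1 N and contact force between house and the fingers below 0.1 N and linear speed of house below 0.02 m/s and value of joint pin above 0.0215 m and contact force between the fingers and wheel above 1 N), for 0.2 s.
At the end, for the whole second after the job is handed in: The house stands upright in the orange frame (centre within 9 mm, underside within 3 mm of the frame's floor, long axis within 0.2 rad of the wheel's x, either way round), at rest and untouched by the robot, while the fingers hold the locking pin at least 21.5 mm up out of its 25 mm travel (all of step 3); the arm keeps its last pose, push and grip.
It fails at once if the house is dropped or thrown (falls more than about 15 mm) (linear speed of house above 0.55 m/s and contact force between the fingers and house below 0.05 N).
It fails at once if the house is tipped over (angle between house's own z axis and vertical above 0.6 rad).
It fails at once if another thing on the table is moved by more than 30 mm or tipped (distance of any of pot_red, pot_blue, jar_yellow, brush_jar, mould_top, palette, glue, spatula from where it was at the start of the episode above 0.03 m or angle between any of pot_red, pot_blue, jar_yellow, brush_jar, mould_top, palette, glue's own z axis and vertical above 0.5 rad).
It also fails if it takes over 51 s, if anything falls off the work surface, if the arm or the gripper's body presses on something with over 40 N, if the wrist force passes 120 N, or if a joint passes its speed limit or range.

## Robot

A 6-joint arm with a two-finger parallel gripper is mounted at the origin on the work surface. World frame = base frame: x ahead of the robot, y to its left, z up, the work surface at z = 0. Lengths are in mm, angles in rad, forces in N, time in s.
With the tool pointing down it reaches from about 275 to 750 mm from the base axis. Payload 10.2 kg.
Tool frame: the origin (TCP) lies midway between the tips of the shut fingers; the grasp point (between the pads) lies 19 mm behind it; z points along the fingers, y is the line along which they close (so a half turn about z gives the same grasp; the last joint's range is limited). The gripper opens to 85 mm and grips with 20 to 120 N. Pads are 22 mm wide; open, the fingers measure 114 mm over their backs; the gripper's body (76 mm by 85 mm) begins 54 mm behind the grasp point. The pads swing forward as they close: fully open they stand 13 mm farther back than shut.
Start: joints at [-1.503, 0.313, 1.498, -0, 1.331, -0.223], TCP at [150.514, -502.968, 231.294] pointing down, gripper open.
Joint ranges: [-2.94, 2.94], [-0.97, 2.17], [0.19, 2.56], [-1.23, 4.37], [0.02, 3.11], [-2.88, 2.88]. Speed limits (rad/s): [2.39, 2.39, 3.01, 3.14, 3.14, 3.14].

## Interface

Orientations are given as a unit quaternion [w, x, y, z].
In Python, from rig import ctrl gives the robot as it stands.
- The arm moves only by the tool send_rows, never from a script. Its argument "targets" is a list of rows, each an object with "offset": the shift along the world's x, y, z in cm, a list of three; "spin": the turn about the world's z in rad. A call has 1 to 8 rows; each row is the pose to reach, as a shift and turn from the pose commanded when the call began; what a row does not reach only later rows make up. A row lasts 1/12 s, in which the tool goes at most 41.7 mm and 7.16 degrees, less where a joint would pass 70% of its speed; a pose out of reach is approached as far as the arm can. A call with a gripper value outside its range is refused whole. "grip" is the opening, from 0 (shut) to 1 (fully open), set as the call begins (left out, the last holds). The fingers move at their own pace and stop on an object; "squeeze" is the grip in N (left out, the last holds). Time passes only in rows, so rows that repeat a pose let the fingers close. It gives the time, the measured TCP pose, the force, the opening and the grip force at its end, in the units of the state.
- ctrl.sense(): the state, without advancing time (a new reading comes with each control period).
- ctrl.capture(name): name is "scene" or "top" or "wrist"; returns (picture, depth): 384x512x3 uint8, red, green, blue; 384x512 float32, mm along the optical axis (not along the pixel's ray), 0 where there is no reading.
- ctrl.calibration(name): a dict with "fx", "fy", "cx", "cy" (pixels), "view" (4x4, takes a point from world to camera coordinates); the wrist camera has in their place "mount" (4x4, takes a point from camera to tool coordinates, whose origin is the TCP and whose axes are the flange's). Camera axes: x right, y down, z forward; pixel columns grow to the right and rows downward; lengths in mm; the calibration is good to about 2 mm. The wrist camera is an equidistant fisheye: a pixel r from the principal point sees the ray r / f radians off the axis. A picture is of the moment at which its call begins: read the wrist's pose just before it. calibration takes no time and is no camera call.
- ctrl.finish_job(): hands the job in; it is judged then, once.
Trained networks look in the newest picture that a camera, given by its name, has taken for a name from the list of things; names that differ only in an ending like _2 or _b are one class to them, and where a whole thing is asked for, a point or a joint stands for the part that bears it (a point fixed in the world has none). Each returns a list of dicts, best first, with "conf" (0 to 1); they miss things now and then, are a little off and sometimes report something else, mostly with a low value. They report only what shows in the picture. A call takes as long as a camera call. They do not tell look-alikes from the thing itself.
- ctrl.search_frame(camera, query): "box" ([left, top, right, bottom] in pixels, round what is visible of it).
- ctrl.place_of(camera, query): "uv" ([column, row] in pixels: a listed point, or the origin of a listed thing).
The state is a dict: "time_s": time; "joints": joint angles; "dq": joint speeds; "tau": joint torques, N m; "eef_pos": TCP position; "ee_rot": TCP orientation; "force": force on the tool from outside, world axes, zero at the start; "wrist_torque": the same for the moment, N m; "grip_width": opening from 0.0 (shut) to 1.0 (fully open); "grip_force": force on a finger pad.
Only numpy, scipy, OpenCV 4.12 (cv2) and the standard library are available. Lean on these libraries where they do the work, as an engineer would, in place of code of your own. Each camera call takes 0.05 s, during which the arm holds its last target. There are 200 camera calls.

## Working session

There is one attempt and no reset: what is moved stays moved. The work goes in short steps, Python scripts to look and compute and a tool call to move; the robot and the scene stay as the last step left them, time stands still between calls to the robot, and variables do not carry over. Pictures are saved under pics/ and viewed, at most 10 in all, crops included, and the job is handed in when it is done.

Besides the shell and the picture viewer there is one more tool, called after ">>>" by a JSON object that holds its "name" and its "arguments". send_rows: Moves the arm, as the interface text tells. Its arguments: {"type":"object","properties":{"targets":{"type":"array"},"grip":{"type":"number"},"squeeze":{"type":"number"}},"required":["targets"]}

```bash
mkdir -p pics; cat > h.py <<'E'
import numpy as np, cv2
from rig import ctrl
def pt(cam,uv,depth,r=1):
    c=ctrl.calibration(cam);u,v=int(round(uv[0])),int(round(uv[1]))
    p=depth[max(0,v-r):v+r+1,max(0,u-r):u+r+1];d=np.median(p[p>0])
    q=np.array([(uv[0]-c['cx'])/c['fx']*d,(uv[1]-c['cy'])/c['fy']*d,d,1])
    return (np.linalg.inv(c['view'])@q)[:3]
def cloud(cam,depth):
    c=ctrl.calibration(cam);v,u=np.mgrid[:384,:512]
    q=np.stack([(u-c['cx'])/c['fx']*depth,(v-c['cy'])/c['fy']*depth,depth,np.ones_like(depth)],-1)
    return (q@np.linalg.inv(c['view']).T)[...,:3]
def atz(cam,uv,z):
    c=ctrl.calibration(cam);M=np.linalg.inv(c['view'])
    d=M[:3,:3]@np.array([(uv[0]-c['cx'])/c['fx'],(uv[1]-c['cy'])/c['fy'],1]);o=M[:3,3]
    return o+d*(z-o[2])/d[2]
E
python3 - <<'E'
from h import *
ims=[]
for cam in('top','scene'):
    im,d=ctrl.capture(cam);np.savez(f'pics/{cam}.npz',im=im,d=d)
    cv2.imwrite(f'pics/{cam}.png',im[:,:,::-1])
    for q in('house','mould','wheel','frame_floor','pin_handle'):
        for r in ctrl.place_of(cam,q)[:3]:
            print(cam,q,np.round(r['uv'],1),round(r['conf'],2),pt(cam,r['uv'],d).round(0))
print(ctrl.sense()['ee_rot'])
E
```

```text
top house [203. 191.] 0.78 [541. 193.  65.]
top house [245.7 233.6] 0.54 [377.  27.  39.]
top mould [155.8 180.1] 0.82 [589. 387.  16.]
top mould [192.9 252.2] 0.78 [304. 236.  12.]
top mould [205.3 190. ] 0.76 [545. 184.  62.]
top wheel [308.8 197.1] 0.85 [ 519. -217.   57.]
top wheel [366. 176.] 0.46 [ 608. -453.    7.]
top frame_floor [310.6 199.8] 0.55 [ 509. -225.   54.]
top pin_handle [305.5 169.3] 0.39 [ 619. -198.  123.]
scene house [322.7 205.5] 0.72 [572. 187.  49.]
scene house [267.8 183.5] 0.68 [421.  30.  15.]
scene house [194.2 214.4] 0.34 [ 636. -200.  118.]
scene mould [319.9 206.8] 0.85 [566. 181.  37.]
scene mould [388.7 217.7] 0.85 [621. 387.  24.]
scene mould [320.6 164.7] 0.7 [341. 227.  15.]
scene wheel [193.4 213.5] 0.91 [ 635. -202.  121.]
scene frame_floor [194.5 201.9] 0.65 [ 521. -211.   52.]
scene pin_handle [190.2 211.6] 0.65 [ 627. -212.  120.]
[-5.85608106e-06  9.89445266e-01  1.44907092e-01 -2.32401058e-06]
```

View pics/top.png

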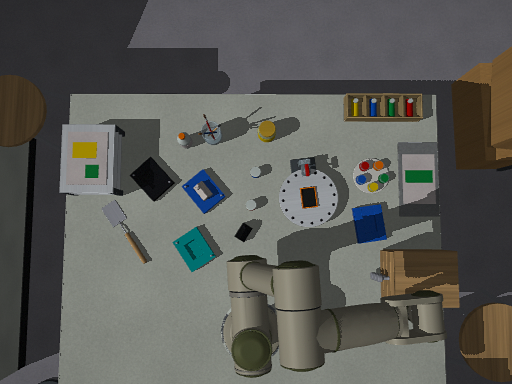

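View pics/scene.png

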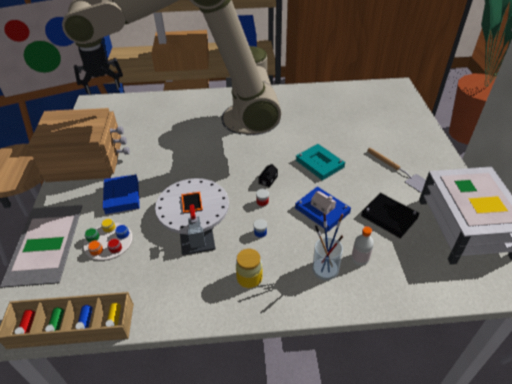

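White house in blue mould: top (203,190), scene (323,203). Look-alikes: black house (244,232), black mould (152,180), turquoise mould (193,249), and the mould's blue upper half (369,224). I choose (203,190). The wheel is at (309,197), the orange frame at (310,198) and the red handle at (306,169).

```bash
python3 - <<'E'
from h import *
z=np.load('pics/top.npz');im,d=z['im'],z['d'];P=cloud('top',d)
hsv=cv2.cvtColor(im,cv2.COLOR_RGB2HSV).astype(int);H,S,V=hsv[...,0],hsv[...,1],hsv[...,2]
vv,uu=np.mgrid[:384,:512]
def reg(c,r):return (abs(uu-c[0])<r)&(abs(vv-c[1])<r)
def rect(n,m,zz):
    pts=np.array([atz('top',(u,v),zz)[:2] for v,u in np.argwhere(m)],np.float32)
    print(n,m.sum(),cv2.minAreaRect(pts),P[m].mean(0).round(0),P[m][:,2].max())
rect('mould',reg((203,190),28)&(H>105)&(H<125)&(S>120),26)
rect('house',reg((203,190),14)&(S<90)&(V>90),45)
rect('frame',reg((310,198),16)&(H<16)&(S>150),58)
rect('handle',reg((306,169),14)&((H<6)|(H>174))&(S>130),120)
w=reg((309,197),34)&(abs(P[...,2]-50)<5);rect('wheel',w,50)
for n,c in(('pot1',(255,172)),('pot2',(251,204)),('glue',(182,140)),('brush',(211,132)),('pal',(370,176)),('jar',(266,130))):print(n,pt('top',c,d).round())
a=im[150:230,160:250];b=im[140:235,270:360]
cv2.imwrite('pics/crop.png',np.hstack([cv2.resize(a,(400,400),interpolation=2),cv2.resize(b,(400,400),interpolation=2)])[:,:,::-1])
E
```

```text
mould 769 ((544.5582275390625, 195.98776245117188), (142.40829467773438, 109.98948669433594), 39.811683654785156) [544. 195.  33.] 1800.0894112566316
house 119 ((547.2052612304688, 214.71910095214844), (102.48938751220703, 62.59313201904297), 0.9006881713867188) [533. 212.  62.] 1800.0894112566316
frame 94 ((519.2874145507812, -215.7883758544922), (79.46411895751953, 60.323387145996094), 7.269320487976074) [ 519. -215.   58.] 65.40142908157895
handle 45 ((618.3099365234375, -204.00186157226562), (41.72331237792969, 15.036589622497559), 0.11053997278213501) [ 618. -203.  121.] 130.8427131786343
wheel 1907 ((518.5374755859375, -215.07943725585938), (222.5995330810547, 226.16383361816406), 0.13137772679328918) [ 516. -215.   50.] 54.981577128534354
pot1 [618.  -8.  44.]
pot2 [492.   7.  45.]
glue [733. 271. 103.]
brush [768. 162.  87.]
pal [ 608. -469.    8.]
jar [774. -50.  98.]
```

View pics/crop.png

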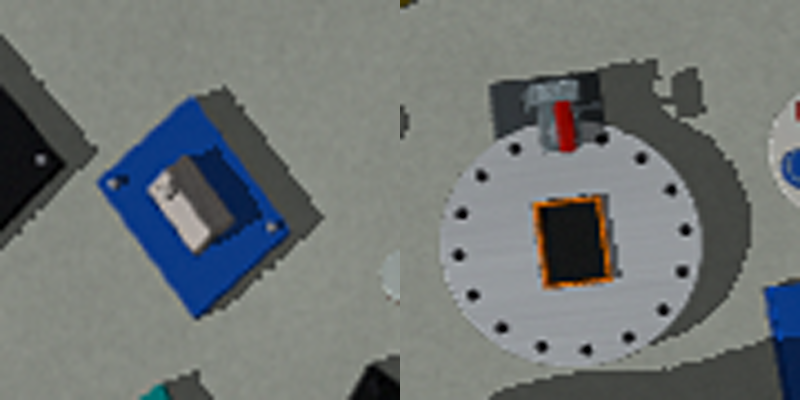

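The crop confirms the choice: a white house with a chimney in the blue mould, and on the right the wheel with the orange frame and red handle. I'll move over the house with the tool y across its width.

>>> {"name": "send_rows", "arguments": {"targets": [{"offset": [2,3.5,0],"spin": 0.05},{"offset": [4,7,0],"spin": 0.1},{"offset": [6,10.5,0],"spin": 0.15},{"offset": [8,14,0],"spin": 0.2},{"offset": [10,17.5,0],"spin": 0.25},{"offset": [12,21,0],"spin": 0.3},{"offset": [14,24.5,0],"spin": 0.34},{"offset": [16,28,0],"spin": 0.38}], "grip": 1}}

```text
time_s: 1.27
eef_pos: [310.9, -221.2, 231.5]
ee_rot: [0.0, 0.944, 0.33, 0.0]
force: [0.2, 0.0, 0.2]
grip_width: 0.998
grip_force: 0.0
```

>>> {"name": "send_rows", "arguments": {"targets": [{"offset": [2,3.5,0],"spin": 0},{"offset": [4,7,0],"spin": 0},{"offset": [6,10.5,0],"spin": 0},{"offset": [8,14,0],"spin": 0},{"offset": [10,17.5,0],"spin": 0},{"offset": [12,21,0],"spin": 0},{"offset": [14,24.5,0],"spin": 0},{"offset": [16,28,0],"spin": 0}]}}

```text
time_s: 1.93
eef_pos: [471.1, 59.2, 231.5]
ee_rot: [0.0, 0.944, 0.329, 0.0]
force: [1.0, -0.5, -0.8]
grip_width: 1.001
grip_force: 0.0
```

>>> {"name": "send_rows", "arguments": {"targets": [{"offset": [2,3.5,0],"spin": 0},{"offset": [4,7,0],"spin": 0},{"offset": [6,10.5,0],"spin": 0},{"offset": [7,13.5,0],"spin": 0},{"offset": [7,13.5,0],"spin": 0},{"offset": [7,13.5,0],"spin": 0}]}}

```text
time_s: 2.43
eef_pos: [540.4, 193.1, 230.7]
ee_rot: [-0.0, 0.944, 0.33, -0.0]
force: [-1.7, 0.5, -0.4]
grip_width: 1.003
grip_force: 0.0
```

```bash
cat >> h.py <<'E'
from scipy.spatial.transform import Rotation as R
def T():
    s=ctrl.sense();q=s['ee_rot'];M=np.eye(4);M[:3,:3]=R.from_quat([q[1],q[2],q[3],q[0]]).as_matrix();M[:3,3]=s['eef_pos'];return M
def ortho(im,M,c,cx,cy,Z,half=110,px=0.5):
    # world-aligned top view of plane z=Z: up=+x, left=+y
    n=int(2*half/px);r,k=np.mgrid[:n,:n]
    W=np.stack([cx+half-r*px,cy+half-k*px,np.full(r.shape,Z),np.ones(r.shape)],-1)
    q=W@np.linalg.inv(M@np.array(c['mount'])).T
    rho=np.hypot(q[...,0],q[...,1]);th=np.arctan2(rho,q[...,2])
    mx=c['cx']+c['fx']*th*q[...,0]/rho;my=c['cy']+c['fy']*th*q[...,1]/rho
    return cv2.remap(im,mx.astype(np.float32),my.astype(np.float32),1)
def rects(o,m,cx,cy,half=110,px=0.5):
    n,l,st,_=cv2.connectedComponentsWithStats(m.astype(np.uint8));i=1+np.argmax(st[1:,4])
    rk=np.argwhere(l==i);p=np.stack([cx+half-rk[:,0]*px,cy+half-rk[:,1]*px],1).astype(np.float32)
    return cv2.minAreaRect(p),p.mean(0)
E
python3 - <<'E'
from h import *
M=T();im,d=ctrl.capture('wrist');c=ctrl.calibration('wrist');np.savez('pics/w1.npz',im=im,d=d,M=M)
outs=[]
for Z in(26,66):
    o=ortho(im,M,c,540,195,Z);h=cv2.cvtColor(o,cv2.COLOR_RGB2HSV).astype(int)
    b=(h[...,0]>100)&(h[...,0]<130)&(h[...,1]>120)
    w=(h[...,1]<80)&(h[...,2]>60);w[:120]=0;w[-120:]=0;w[:,:120]=0;w[:,-120:]=0
    print(Z,rects(o,b,540,195),rects(o,w,540,195)); outs.append(cv2.resize(o,(400,400)))
cv2.imwrite('pics/w1.png',np.hstack(outs)[:,:,::-1])
E
```

```text
26 (((546.0491943359375, 194.18800354003906), (137.93353271484375, 108.88844299316406), 39.86362075805664), array([547.4868 , 195.20111], dtype=float32)) (((541.2233276367188, 190.91375732421875), (77.94181060791016, 48.67127990722656), 39.93638229370117), array([542.075 , 191.6741], dtype=float32))
66 (((551.7002563476562, 199.00271606445312), (122.0593490600586, 96.29720306396484), 39.8768310546875), array([552.98804, 199.90561], dtype=float32)) (((547.378662109375, 196.0718994140625), (69.03996276855469, 42.99541473388672), 39.92039108276367), array([548.18195, 196.79887], dtype=float32))
```

View pics/w1.png

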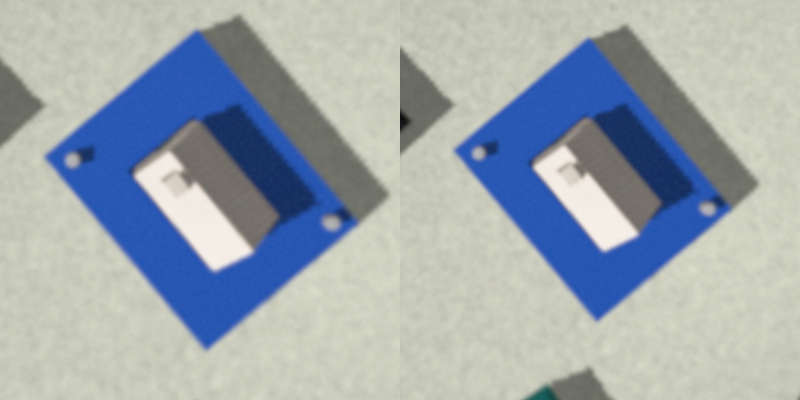

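The picture shows the house centred in the blue mould, whose centre is at (546,194). The long axis is at 39.9°. Both agree with the top view, so I go down.

>>> {"name": "send_rows", "arguments": {"targets": [{"offset": [0.6,0.1,-3],"spin": 0.023},{"offset": [0.6,0.1,-6.5],"spin": 0.023},{"offset": [0.6,0.1,-10],"spin": 0.023},{"offset": [0.6,0.1,-13.5],"spin": 0.023},{"offset": [0.6,0.1,-16.5],"spin": 0.023},{"offset": [0.6,0.1,-18.5],"spin": 0.023},{"offset": [0.6,0.1,-19.7],"spin": 0.023},{"offset": [0.6,0.1,-20.2],"spin": 0.023}]}}

```text
time_s: 3.15
eef_pos: [545.9, 191.9, 28.1]
ee_rot: [-0.0, 0.941, 0.339, -0.001]
force: [0.1, -0.3, -0.6]
grip_width: 0.998
grip_force: 0.0
```

>>> {"name": "send_rows", "arguments": {"targets": [{"offset": [0,0,0],"spin": 0},{"offset": [0,0,0],"spin": 0},{"offset": [0,0,0],"spin": 0},{"offset": [0,0,0],"spin": 0},{"offset": [0,0,0],"spin": 0},{"offset": [0,0,0],"spin": 0},{"offset": [0,0,0],"spin": 0},{"offset": [0,0,0],"spin": 0}], "grip": 0.3, "squeeze": 30}}

```text
time_s: 3.82
eef_pos: [546.8, 193.7, 30.9]
ee_rot: [-0.0, 0.94, 0.34, 0.001]
force: [-2.3, 1.2, 6.6]
grip_width: 0.507
grip_force: 31.1
```

>>> {"name": "send_rows", "arguments": {"targets": [{"offset": [0,0,0.3],"spin": 0},{"offset": [0,0,0.8],"spin": 0},{"offset": [0,0,1.5],"spin": 0},{"offset": [0,0,2.5],"spin": 0},{"offset": [0,0,4],"spin": 0},{"offset": [0,0,6],"spin": 0},{"offset": [0,0,8],"spin": 0},{"offset": [0,0,10],"spin": 0}]}}

```text
time_s: 4.48
eef_pos: [546.7, 192.8, 131.4]
ee_rot: [0.0, 0.94, 0.34, 0.001]
force: [-0.4, -0.2, -2.0]
grip_width: 0.504
grip_force: 31.1
```

>>> {"name": "send_rows", "arguments": {"targets": [{"offset": [0,0,1.5],"spin": 0},{"offset": [0,0,2],"spin": 0},{"offset": [0,0,2],"spin": 0}]}}

```text
time_s: 4.73
eef_pos: [547.2, 193.0, 151.1]
ee_rot: [0.0, 0.94, 0.34, 0.002]
force: [0.2, 0.5, -0.8]
grip_width: 0.503
grip_force: 31.2
```

```bash
python3 - <<'E'
from h import *
s=ctrl.sense();print(s['eef_pos'],s['grip_width'],s['grip_force'],s['force'])
im,d=ctrl.capture('wrist');cv2.imwrite('pics/w2.png',im[:,:,::-1])
E
```

```text
[547.19789917 192.98431637 151.08742641] 0.5031143026728138 31.15024269092828 [ 0.23806716  0.5017258  -0.83442629]
```

View pics/w2.png

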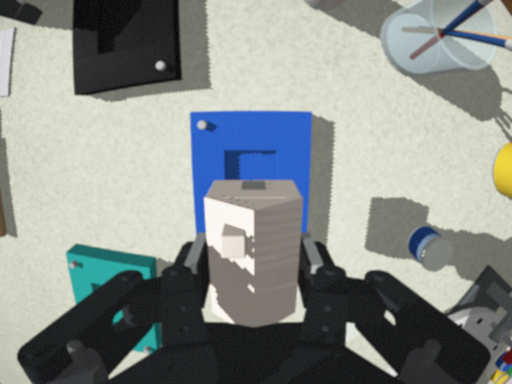

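The house is held squarely and the cavity is empty. Next I carry it to just short of the wheel, so the wrist camera sees the frame.

>>> {"name": "send_rows", "arguments": {"targets": [{"offset": [-0.5,-1.5,2],"spin": -0.03},{"offset": [-1.3,-4.5,4],"spin": -0.1},{"offset": [-2.2,-8,5],"spin": -0.17},{"offset": [-3.2,-11.5,5],"spin": -0.24},{"offset": [-4.2,-15,5],"spin": -0.32},{"offset": [-5.2,-18.5,5],"spin": -0.4},{"offset": [-6.2,-22,5],"spin": -0.48},{"offset": [-7.2,-25.5,5],"spin": -0.575}]}}

```text
time_s: 5.45
eef_pos: [473.3, -63.4, 198.3]
ee_rot: [-0.0, 0.998, 0.057, -0.001]
force: [0.4, 0.7, -1.2]
grip_width: 0.505
grip_force: 31.3
```

>>> {"name": "send_rows", "arguments": {"targets": [{"offset": [-1,-3.5,0],"spin": 0},{"offset": [-2,-7,0],"spin": 0},{"offset": [-3,-10.5,0],"spin": 0},{"offset": [-4,-13.3,0],"spin": 0},{"offset": [-4.5,-15,0],"spin": 0},{"offset": [-4.5,-15.3,0],"spin": 0},{"offset": [-4.5,-15.3,0],"spin": 0},{"offset": [-4.5,-15.3,0],"spin": 0}]}}

```text
time_s: 6.12
eef_pos: [429.5, -214.1, 198.7]
ee_rot: [-0.001, 0.998, 0.059, -0.0]
force: [0.2, 0.8, -1.6]
grip_width: 0.508
grip_force: 31.3
```

```bash
python3 - <<'E'
from h import *
s=ctrl.sense();print(s['eef_pos'],s['ee_rot'],s['grip_width'],s['grip_force'])
M=T();im,d=ctrl.capture('wrist');c=ctrl.calibration('wrist');np.savez('pics/w3.npz',im=im,d=d,M=M)
o=ortho(im,M,c,540,-215,58);h=cv2.cvtColor(o,cv2.COLOR_RGB2HSV).astype(int)
m=(h[...,0]<18)&(h[...,0]>6)&(h[...,1]>150)&(h[...,2]>80)
print('frame',rects(o,m,540,-215))
o2=ortho(im,M,c,570,-215,122);h=cv2.cvtColor(o2,cv2.COLOR_RGB2HSV).astype(int)
m=((h[...,0]<6)|(h[...,0]>174))&(h[...,1]>140)&(h[...,2]>60)
print('handle',rects(o2,m,570,-215))
cv2.imwrite('pics/w3.png',np.hstack([cv2.resize(o,(400,400)),cv2.resize(o2,(400,400))])[:,:,::-1])
E
```

```text
[ 429.5244079  -214.14651132  198.6823359 ] [-5.82010689e-04  9.98229111e-01  5.94821514e-02 -4.20513330e-04] 0.5078253363537922 31.319624790921807
frame (((519.8346557617188, -218.92694091796875), (77.95582580566406, 58.48237228393555), 7.125016689300537), array([ 521.2299 , -221.04509], dtype=float32))Traceback (most recent call last):
  File "<stdin>", line 9, in <module>
  File "h.py", line 28, in rects
    n,l,st,_=cv2.connectedComponentsWithStats(m.astype(np.uint8));i=1+np.argmax(st[1:,4])
                                                                      ~~~~~~~~~^^^^^^^^^^
    return _wrapfunc(a, 'argmax', axis=axis, out=out, **kwds)
    return bound(*args, **kwds)
ValueError: attempt to get argmax of an empty sequence
```

```bash
python3 - <<'E'
from h import *
z=np.load('pics/w3.npz');im,M=z['im'],z['M'];c=ctrl.calibration('wrist')
o=ortho(im,M,c,540,-215,58)
cv2.imwrite('pics/w3.png',np.hstack([cv2.resize(o,(384,384)),cv2.resize(im,(416,384))])[:,:,::-1])
E
```

```text
(no output)
```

View pics/w3.png

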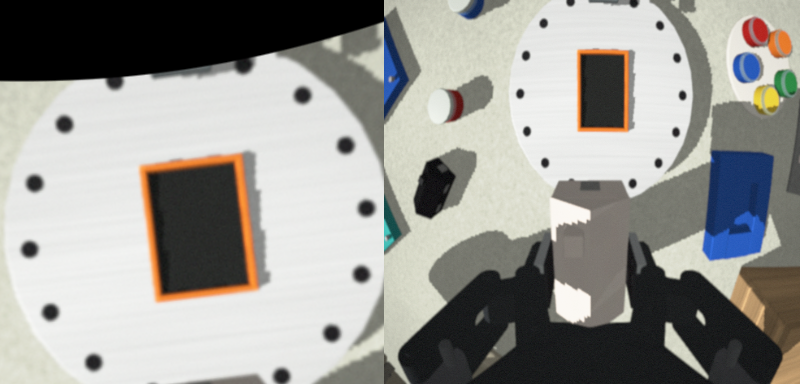

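>>> {"name": "send_rows", "arguments": {"targets": [{"offset": [2,-0.1,0],"spin": 0},{"offset": [5,-0.3,0],"spin": 0},{"offset": [8,-0.45,-1],"spin": 0},{"offset": [9.1,-0.45,-3.5],"spin": 0},{"offset": [9.1,-0.45,-7],"spin": 0},{"offset": [9.1,-0.45,-10],"spin": 0},{"offset": [9.1,-0.45,-11.5],"spin": 0},{"offset": [9.1,-0.45,-11.8],"spin": 0}]}}

```text
time_s: 6.83
eef_pos: [519.5, -217.1, 78.0]
ee_rot: [-0.002, 0.998, 0.06, -0.002]
force: [0.1, 0.8, -1.8]
grip_width: 0.51
grip_force: 31.3
```

>>> {"name": "send_rows", "arguments": {"targets": [{"offset": [0,0,0],"spin": 0},{"offset": [0,0,0],"spin": 0}]}}

```text
time_s: 7.0
eef_pos: [521.3, -219.2, 82.5]
ee_rot: [0.001, 0.998, 0.06, 0.001]
force: [0.1, -0.1, -0.1]
grip_width: 0.507
grip_force: 31.3
```

>>> {"name": "send_rows", "arguments": {"targets": [{"offset": [0,0,0],"spin": 0},{"offset": [0,0,-0.2],"spin": 0},{"offset": [0,0,-0.4],"spin": 0},{"offset": [0,0,-0.6],"spin": 0},{"offset": [0,0,-0.8],"spin": 0},{"offset": [0,0,-0.9],"spin": 0},{"offset": [0,0,-0.9],"spin": 0},{"offset": [0,0,-0.9],"spin": 0}]}}

```text
time_s: 7.67
eef_pos: [520.5, -219.5, 72.2]
ee_rot: [-0.0, 0.998, 0.059, -0.0]
force: [1.1, -0.2, -1.4]
grip_width: 0.506
grip_force: 31.3
```

>>> {"name": "send_rows", "arguments": {"targets": [{"offset": [0,0,-0.1],"spin": 0},{"offset": [0,0,-0.2],"spin": 0},{"offset": [0,0,-0.2],"spin": 0},{"offset": [0,0,-0.2],"spin": 0}]}}

```text
time_s: 8.0
eef_pos: [520.5, -219.5, 70.2]
ee_rot: [-0.0, 0.998, 0.059, -0.0]
force: [-0.5, -0.0, -1.1]
grip_width: 0.508
grip_force: 31.3
```

>>> {"name": "send_rows", "arguments": {"targets": [{"offset": [0,0.05,-0.1],"spin": 0},{"offset": [0,0.05,-0.1],"spin": 0},{"offset": [0,0.05,-0.1],"spin": 0}]}}

```text
time_s: 8.25
eef_pos: [520.5, -218.9, 69.3]
ee_rot: [-0.0, 0.998, 0.059, -0.0]
force: [-0.3, 0.0, -1.5]
grip_width: 0.508
grip_force: 31.3
```

>>> {"name": "send_rows", "arguments": {"targets": [{"offset": [0,0,-0.1],"spin": 0},{"offset": [0,0,-0.1],"spin": 0},{"offset": [0,0,-0.1],"spin": 0}]}}

```text
time_s: 8.5
eef_pos: [520.6, -219.1, 68.9]
ee_rot: [0.0, 0.998, 0.059, 0.0]
force: [-2.4, 1.9, 5.5]
grip_width: 0.505
grip_force: 32.1
```

Contact came at 68.9 mm, exactly the predicted floor height, so I release and rise.

>>> {"name": "send_rows", "arguments": {"targets": [{"offset": [0,0,0],"spin": 0},{"offset": [0,0,0],"spin": 0},{"offset": [0,0,0],"spin": 0},{"offset": [0,0,0],"spin": 0},{"offset": [0,0,0],"spin": 0},{"offset": [0,0,0],"spin": 0},{"offset": [0,0,0],"spin": 0}], "grip": 1}}

```text
time_s: 9.08
eef_pos: [520.5, -219.0, 68.3]
ee_rot: [-0.0, 0.998, 0.059, 0.0]
force: [-0.5, 0.7, -0.0]
grip_width: 1.0
grip_force: 0.0
```

>>> {"name": "send_rows", "arguments": {"targets": [{"offset": [0,0,1],"spin": 0},{"offset": [0,0,3],"spin": 0},{"offset": [0,0,6],"spin": 0},{"offset": [0,0,9.5],"spin": 0},{"offset": [0,0,13],"spin": 0},{"offset": [-1.5,0,15],"spin": 0},{"offset": [-3,0,15],"spin": 0},{"offset": [-3,0,15],"spin": 0}]}}

```text
time_s: 9.75
eef_pos: [489.5, -219.1, 220.4]
ee_rot: [0.001, 0.998, 0.059, 0.001]
force: [-0.3, -0.1, 0.2]
grip_width: 1.001
grip_force: 0.0
```

>>> {"name": "send_rows", "arguments": {"targets": [{"offset": [0,0,0],"spin": 0},{"offset": [0,0,0],"spin": 0}]}}

```text
time_s: 9.92
eef_pos: [490.8, -218.9, 218.0]
ee_rot: [-0.0, 0.998, 0.059, -0.0]
force: [-0.2, 0.3, -0.8]
grip_width: 1.0
grip_force: 0.0
```

```bash
python3 - <<'E'
from h import *
s=ctrl.sense();print(s['eef_pos'],s['grip_width'])
M=T();im,d=ctrl.capture('wrist');c=ctrl.calibration('wrist');np.savez('pics/w4.npz',im=im,d=d,M=M)
o=ortho(im,M,c,550,-215,58);h=cv2.cvtColor(o,cv2.COLOR_RGB2HSV).astype(int)
m=(h[...,0]<18)&(h[...,0]>6)&(h[...,1]>150)&(h[...,2]>80);print('frame',rects(o,m,550,-215))
o2=ortho(im,M,c,590,-210,122);h=cv2.cvtColor(o2,cv2.COLOR_RGB2HSV).astype(int)
m=((h[...,0]<6)|(h[...,0]>174))&(h[...,1]>140)&(h[...,2]>60)
try: print('handle',rects(o2,m,590,-210))
except Exception as e: print(e)
cv2.imwrite('pics/w4.png',np.hstack([cv2.resize(o,(384,384)),cv2.resize(o2,(384,384))])[:,:,::-1])
E
```

```text
[ 490.75049434 -218.90335107  218.0467309 ] 0.9995491585907263
frame (((520.2874755859375, -218.8633270263672), (77.99581146240234, 58.52846145629883), 6.9919257164001465), array([ 529.0806 , -213.32204], dtype=float32))
handle (((617.6917114257812, -206.7011260986328), (44.734161376953125, 12.83195972442627), 7.523819446563721), array([ 617.6753 , -206.63469], dtype=float32))
```

View pics/w4.png

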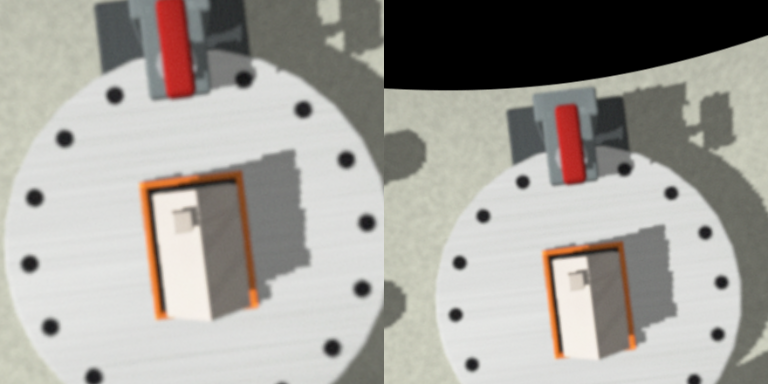

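The house sits flat in the frame at about (520,-219), and the handle is at about (618.5,-206.7). Next I grip the handle.

>>> {"name": "send_rows", "arguments": {"targets": [{"offset": [3,0.3,0],"spin": 0},{"offset": [6.5,0.6,0],"spin": 0},{"offset": [10,0.9,0],"spin": 0},{"offset": [12.3,1.2,0],"spin": 0},{"offset": [12.8,1.2,-2],"spin": 0},{"offset": [12.8,1.2,-5],"spin": 0},{"offset": [12.8,1.2,-7],"spin": 0},{"offset": [12.8,1.2,-8],"spin": 0}]}}

```text
time_s: 10.63
eef_pos: [617.8, -206.0, 134.1]
ee_rot: [-0.002, 0.998, 0.06, -0.002]
force: [-1.0, 0.0, -0.4]
grip_width: 0.997
grip_force: 0.0
```

>>> {"name": "send_rows", "arguments": {"targets": [{"offset": [0,0,0],"spin": 0},{"offset": [0,0,-1],"spin": 0},{"offset": [0,0,-2.2],"spin": 0},{"offset": [0,0,-3.2],"spin": 0},{"offset": [0,0,-4],"spin": 0},{"offset": [0,0,-4.2],"spin": 0},{"offset": [0,0,-4.2],"spin": 0},{"offset": [0,0,-4.2],"spin": 0}]}}

```text
time_s: 11.3
eef_pos: [618.7, -207.1, 96.7]
ee_rot: [0.0, 0.998, 0.059, 0.0]
force: [-0.7, 0.5, 0.1]
grip_width: 1.0
grip_force: 0.0
```

>>> {"name": "send_rows", "arguments": {"targets": [{"offset": [0,0,0],"spin": 0},{"offset": [0,0,0],"spin": 0},{"offset": [0,0,0],"spin": 0},{"offset": [0,0,0],"spin": 0},{"offset": [0,0,0],"spin": 0},{"offset": [0,0,0],"spin": 0},{"offset": [0,0,0],"spin": 0},{"offset": [0,0,0],"spin": 0}], "grip": 0, "squeeze": 80}}

```text
time_s: 11.97
eef_pos: [618.5, -206.1, 96.6]
ee_rot: [-0.001, 0.998, 0.06, -0.0]
force: [-2.0, 5.0, 3.9]
grip_width: 0.146
grip_force: 78.6
```

>>> {"name": "send_rows", "arguments": {"targets": [{"offset": [0,0,0],"spin": 0},{"offset": [0,0,0],"spin": 0},{"offset": [0,0,0],"spin": 0},{"offset": [0,0,0],"spin": 0}]}}

```text
time_s: 12.3
eef_pos: [618.5, -206.2, 96.6]
ee_rot: [-0.001, 0.998, 0.06, -0.0]
force: [-1.8, 4.8, 4.2]
grip_width: 0.145
grip_force: 78.6
```

>>> {"name": "send_rows", "arguments": {"targets": [{"offset": [0,0,0.3],"spin": 0},{"offset": [0,0,0.7],"spin": 0},{"offset": [0,0,1.1],"spin": 0},{"offset": [0,0,1.5],"spin": 0},{"offset": [0,0,1.9],"spin": 0},{"offset": [0,0,2.2],"spin": 0},{"offset": [0,0,2.4],"spin": 0},{"offset": [0,0,2.4],"spin": 0}]}}

```text
time_s: 12.97
eef_pos: [618.4, -206.2, 119.5]
ee_rot: [-0.001, 0.998, 0.06, -0.001]
force: [3.0, 5.0, -10.1]
grip_width: 0.148
grip_force: 78.0
```

>>> {"name": "send_rows", "arguments": {"targets": [{"offset": [0,0,0.1],"spin": 0},{"offset": [0,0,0.2],"spin": 0},{"offset": [0,0,0.3],"spin": 0},{"offset": [0,0,0.3],"spin": 0},{"offset": [0,0,0.3],"spin": 0}]}}

```text
time_s: 13.38
eef_pos: [618.3, -206.1, 121.7]
ee_rot: [-0.001, 0.998, 0.059, -0.001]
force: [4.7, 4.4, -11.9]
grip_width: 0.146
grip_force: 79.1
```

>>> {"name": "send_rows", "arguments": {"targets": [{"offset": [0,0,0.1],"spin": 0},{"offset": [0,0,0.1],"spin": 0},{"offset": [0,0,0.1],"spin": 0},{"offset": [0,0,0.1],"spin": 0},{"offset": [0,0,0.1],"spin": 0}]}}

```text
time_s: 13.8
eef_pos: [618.3, -206.1, 121.8]
ee_rot: [-0.001, 0.998, 0.059, -0.001]
force: [7.4, 2.6, -17.5]
grip_width: 0.146
grip_force: 78.7
```

```bash
python3 - <<'E'
from h import *
im,d=ctrl.capture('scene')
cv2.imwrite('pics/s2.png',cv2.resize(im[150:270,110:270],(800,600),interpolation=2)[:,:,::-1])
E
```

```text
(no output)
```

View pics/s2.png

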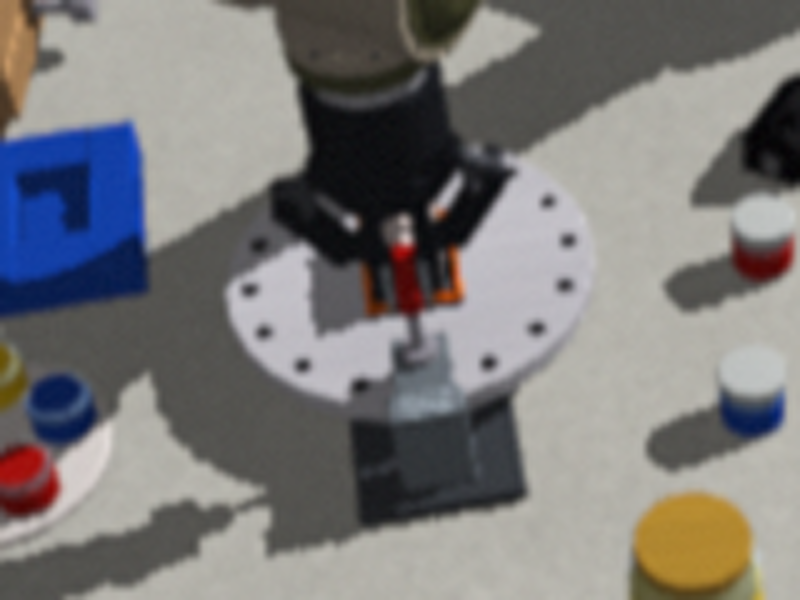

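The handle is raised with its stem exposed at crop (415,325), held hard against the stop. The force rose to 17.5 N with no further travel.

```bash
python3 -c "
from rig import ctrl
print(ctrl.finish_job())"
```

```text
the job is handed in; nothing more can be done
None
```

The job is handed in: the house was set down flat in the orange frame and released, and the gripper holds the locking pin up against its stop; the hand-in call returned no verdict.

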